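Tip tissue cassettes from a hand chute into a collecting box

ROBOT

A 7-joint arm with a two-finger parallel gripper is mounted at the origin on a cart in front of the work surface, level with it; the furniture and walls round the work are solid. World frame = base frame: x ahead of the robot, y to its left, z up, the work surface at z = 0. Lengths are in m, angles in rad, forces in N, time in s.
With the tool pointing down it reaches from about 0.425 to 1.025 m from the base axis. Payload 9.4 kg.
Tool frame: the origin (TCP) lies at the very end of the fingers, on their centre line; the grasp point (between the pads) lies arm.pinch_z behind it (arm.pinch_z is the distance from the TCP to the grasp point, in m); z points along the fingers, y is the line along which they close (so a half turn about z gives the same grasp; the last joint's range is limited). The gripper opens to 93 mm and grips with 3 to 60 N. Pads are 15 mm wide; open, the fingers measure 128 mm over their backs; the gripper's body (75 mm by 188 mm) begins 65 mm behind the grasp point.
Start: joints at [1.055, 0.599, -0.003, 1.599, 0.002, 0.943, -0.08], TCP at [0.308, -0.656, 0.195] pointing down, gripper open.
Joint ranges: [-2.57, 2.57], [-0.35, 1.97], [-1.29, 1.29], [0.11, 2.56], [-1.05, 4.19], [0.11, 1.86], [-2.63, 2.63]. Speed limits (rad/s): [2.22, 2.22, 3.01, 3.01, 3.14, 3.14, 3.14].

INTERFACE

Orientations are given as a rotation vector (axis times angle).
In Python, from bench import arm gives the robot as it stands.
- The arm moves only by the tool move_arm, never from a script. Its arguments are lists of equal length, an entry for each row: "dr": the turn, a rotation vector about the tool's x, y, z in units of 45 degrees (1.0 is 45 degrees), a list of three; "offset": the shift along the tool's x, y, z in units of 0.12 m (1.0 is 0.12 m), a list of three; "grip": the opening, from -1 (shut) to 1 (fully open). A call has 1 to 10 rows; each row is the pose to reach, as a shift and turn from the pose commanded when the call began, along the tool's axes at that moment; what a row does not reach only later rows make up. A row lasts 1/10 s, in which the tool goes at most 50 mm and 8.59 degrees, less where a joint would pass 70% of its speed; a pose out of reach is approached as far as the arm can. A call with a number of a shift or a turn outside -1 to 1 is refused whole. A call with a gripper value outside its range is refused whole. The fingers move at their own pace and stop on an object; the grip force is fixed at half the most. Time passes only in rows, so rows that repeat a pose let the fingers close. It gives the time, the measured TCP pose, the force, the opening and the grip force at its end, in the units of the state.
- arm.get_state(): the state, without advancing time (a new reading comes with each control period).
- arm.grab_frame(name): name is "scene" or "top" or "wrist"; returns the picture (420x560x3 uint8, red, green, blue); there is no depth.
- arm.camera_model(name): a dict with "fx", "fy", "cx", "cy" (pixels), "origin" and "attitude" of the camera in the world. Camera axes: x right, y up, looking along -z (the intrinsics and any distortion apply to the point x, -y, -z); pixel columns grow to the right and rows downward; lengths in m; the calibration is good to about 2 mm. A picture is of the moment at which its call begins: read the wrist's pose just before it. camera_model takes no time and is no camera call; for the wrist camera it gives the pose at the moment of the call.
- arm.finish_job(): hands the job in; it is judged then, once.
The state is a dict: "t": time; "joint_positions": joint angles; "qvel": joint speeds; "effort": joint torques, N m; "ee_pos": TCP position; "ee_rot": TCP orientation; "contact_force": force on the tool from outside, world axes, zero at the start; "ft_torque": the same for the moment, N m; "finger_gap": finger opening in m; "gripper_force": force on a finger pad.
Only numpy, scipy, OpenCV 4.12 (cv2) and the standard library are available. Lean on these libraries where they do the work, as an engineer would, in place of code of your own. Each camera call takes 0.05 s, during which the arm holds its last target. There are 200 camera calls.

TASK

The steel hand chute on the desk holds three tissue cassettes; lift it level and lower its spout, still level, between the cheeks of the white collecting box onto the sprung brass rest bar until the bar gives by two or three millimetres, without bottoming it. Keeping that light pressure on the bar, tilt the chute until all three cassettes have slid through the slot into the box. Then set the empty chute down level on the desk and let go, leaving the tape roll, the dropper bottle and the pink cassette bundle beside it where they are.

Things in the scene. Friction and masses are not known exactly. Their poses are not given: they have to be found in the camera images.
- chute: Steel trough 150 mm long, 39 mm wide, about 0.16 kg, open on top and at the spout, closed at the rear; floor 3 mm thick, inner width 33 mm, walls 18 mm high. Origin on the underside below the middle of its two grip ears. Its -x axis points along the trough to the spout (105 mm away), rear wall at x = +45 mm, z up. Cassettes begin to slide at 18 to 26 degrees of tilt and run well at 35 to 40.
- chute_grip (a point): Grasp point, 26 mm above the chute's underside, midway between the two upright grip ears with blue pads: ears 40 mm long (chute x from -20 to +20 mm), 42 mm high, 41 mm over the outsides of the pads; pinch across the width (chute y). Pads reach from 13 to 39 mm above the underside.
- chute_spout (a point): Middle of the spout's lower edge, on the underside of the chute (chute x = -105 mm)
- collecting_box: White box fixed to the desk, 84 x 74 mm, top plate at z = 62 mm. Origin: centre of its underside, z up. Its +x side faces away from the robot (yaw varies) and is the side from which the chute comes: chute above it, chute x along box x, spout towards box -x. In the top is the slot with cheeks, a deflector and a rest bar.
- slot (a point): Centre of the box at the top plate (62 mm up). The slot spans box x from -29 to +32 mm and y +-24 mm. Aluminium cheeks (inner faces y = +-24 mm, x from -31 to +39 mm) and a deflector plate (face x = -29 mm) rise to z = 116 mm; the spout fits between the cheeks with 4.5 mm to spare on each side.
- bar_mid (a point): Fixed mark at box x = 26 mm, z = 85 mm. Here a round brass rest bar, 10 mm diameter, crosses the slot along y. It is clamped at an unmeasured height: the top of the unloaded bar lies within 14 mm above or below this mark and must be felt for. It yields straight down on springs, 1.2 N per mm, and bottoms hard after 5 mm. Good: pressed 1.5 to 3.5 mm, spout 8 to 16 mm beyond the bar's middle.
- bar_post (a point): Top of one of the two grey posts that carry the rest bar (box x from 18 to 34 mm, y to +-34 mm, height 118 mm), with black clamp knobs out to y = +-43 mm
- box_inside (a point): Centre of the box's inner floor, 4 mm up; the space inside is 76 x 66 mm and 55 mm high
- cassette_white_mid (a point): Centre of the white plastic tissue cassette, 40 x 28 x 6 mm, 12 g; nearest to the spout of the three lying in a row in the chute
- cassette_pink_mid (a point): Centre of the pink plastic tissue cassette, 40 x 28 x 6 mm, 12 g; middle of the three lying in a row in the chute
- cassette_blue_mid (a point): Centre of the blue plastic tissue cassette, 40 x 28 x 6 mm, 12 g; rearmost of the three lying in a row in the chute
- dropper: Brown glass dropper bottle with a black cap, 33 mm diameter, 96 mm high, right of the box, loose; origin under its centre. Not to be moved.
- tape: Roll of yellowish tape lying flat, 53 mm diameter, 18 mm high, beyond the chute, loose; origin under its centre. Not to be moved.
- bundle: Pink bundle of cassettes on the desk between chute and microtome with a rubber band, 42 x 35 x 32 mm, loose; origin under its centre. Not to be moved.
- cassette_white: The white cassette itself; origin under its centre, its long side (40 mm) along its y axis
- cassette_pink: The pink cassette itself; origin under its centre, its long side (40 mm) along its y axis
- cassette_blue: The blue cassette itself; origin under its centre, its long side (40 mm) along its y axis

How it is judged:
On the way, in this order (a step that is already met when the one before it is completed fails the run):
1. The spout rests lightly on the bar (1 to 5.5 N), between the cheeks and beyond the bar, the chute within 7 degrees of level, all three cassettes still in it (x of cassette_white_mid in the frame of chute between -0.105 and 0.045 m and z of each of cassette_white_mid, cassette_pink_mid, cassette_blue_mid in the frame of chute below 0.02 m and x of cassette_pink_mid in the frame of chute between -0.105 and 0.045 m and x of cassette_blue_mid in the frame of chute between -0.105 and 0.045 m and contact force between chute and collecting_box between 1 and 5.5 N and angle between chute's own z axis and vertical below 0.12 rad and x of chute_spout in the frame of collecting_box between -0.03 and 0.021 m and y of chute_spout in the frame of collecting_box between -0.01 and 0.01 m), for 0.5 s.
2. All three cassettes are inside the box while the tilted chute (over 17 degrees) still rests lightly (1 to 6.5 N) on it with its spout between the cheeks (x of cassette_white_mid in the frame of collecting_box between -0.04 and 0.04 m and y of cassette_white_mid in the frame of collecting_box between -0.035 and 0.035 m and z of cassette_white_mid in the frame of collecting_box between 0 and 0.054 m and x of cassette_pink_mid in the frame of collecting_box between -0.04 and 0.04 m and y of cassette_pink_mid in the frame of collecting_box between -0.035 and 0.035 m and z of cassette_pink_mid in the frame of collecting_box between 0 and 0.054 m and x of cassette_blue_mid in the frame of collecting_box between -0.04 and 0.04 m and y of cassette_blue_mid in the frame of collecting_box between -0.035 and 0.035 m and z of cassette_blue_mid in the frame of collecting_box between 0 and 0.054 m and contact force between chute and collecting_box between 1 and 6.5 N and angle between chute's own z axis and vertical above 0.3 rad and x of chute_spout in the frame of collecting_box between -0.03 and 0.021 m and y of chute_spout in the frame of collecting_box between -0.01 and 0.01 m), for 0.2 s.
At the end, for the whole second after the job is handed in: All three cassettes lie at rest inside the collecting box (centres within its walls and below 54 mm); the chute stands at rest on the desk, level within 4.5 degrees, underside within 6 mm of the desk top (x of cassette_white_mid in the frame of collecting_box between -0.04 and 0.04 m and y of cassette_white_mid in the frame of collecting_box between -0.035 and 0.035 m and z of cassette_white_mid in the frame of collecting_box between 0 and 0.054 m and linear speed of each of cassette_white, cassette_pink, cassette_blue below 0.03 m/s and x of cassette_pink_mid in the frame of collecting_box between -0.04 and 0.04 m and y of cassette_pink_mid in the frame of collecting_box between -0.035 and 0.035 m and z of cassette_pink_mid in the frame of collecting_box between 0 and 0.054 m and x of cassette_blue_mid in the frame of collecting_box between -0.04 and 0.04 m and y of cassette_blue_mid in the frame of collecting_box between -0.035 and 0.035 m and z of cassette_blue_mid in the frame of collecting_box between 0 and 0.054 m and angle between chute's own z axis and vertical below 0.08 rad and height (world z) of chute between -0.006 and 0.006 m and linear speed of chute below 0.02 m/s); the robot touches nothing.
It fails at once if The chute is pressed on the collecting box or its bar with more than 12 N (contact force between chute and collecting_box above 12 N).
It fails at once if The dropper bottle is shifted by more than 25 mm (distance of dropper from where it was at the start of the episode above 0.025 m).
It fails at once if The tape roll is shifted by more than 25 mm (distance of tape from where it was at the start of the episode above 0.025 m).
It fails at once if The cassette bundle is shifted by more than 25 mm (distance of bundle from where it was at the start of the episode above 0.025 m).
It also fails if it takes over 72 s, if anything falls off the work surface, if the arm or the gripper's body presses on something with over 40 N, if the wrist force passes 120 N, or if a joint passes its speed limit or range.

## Working session

There is one attempt and no reset: what is moved stays moved. The work goes in short steps, Python scripts to look and compute and a tool call to move; the robot and the scene stay as the last step left them, time stands still between calls to the robot, and variables do not carry over. Pictures are saved under pics/ and viewed, at most 10 in all, crops included, and the job is handed in when it is done.

Besides the shell and the picture viewer there is one more tool, called by a JSON object that holds its "fn" and its "kwargs". move_arm: Moves the arm, as the interface text tells. Shifts and turns lie within -1 to 1; 1 stands for 0.12 m of shift or 45 degrees of turn. Its arguments: {"type":"object","properties":{"dr":{"type":"array"},"offset":{"type":"array"},"grip":{"type":"array"}},"required":["dr","offset","grip"]}

```bash
mkdir -p pics; python3 - <<'E'
from bench import arm
import cv2
for n in ("scene","top"):
    f=arm.grab_frame(n); cv2.imwrite(f"pics/{n}0.png",f[:,:,::-1]); m=arm.camera_model(n); print(n,m)
s=arm.get_state(); print(s, arm.pinch_z)
E
```

```text
scene {'fx': 459.4003021649268, 'fy': 459.4003021649268, 'cx': 283.80060922149414, 'cy': 208.39616415847541, 'origin': array([0.17368497, 0.13454236, 0.65195941]), 'attitude': array([ 0.34747954, -1.01633749, -2.27775905])}
top {'fx': 432.44353002408286, 'fy': 432.44353002408286, 'cx': 283.11364681020393, 'cy': 210.29476765671873, 'origin': array([ 0.49292196, -0.3639748 ,  0.93095615]), 'attitude': array([ 0.06312718, -0.05026884, -1.59922757])}
{'t': 0.1, 'joint_positions': array([ 1.0552433 ,  0.60007059, -0.00255437,  1.60002081,  0.00181046,
        0.94287798, -0.07980089]), 'qvel': array([ 6.97694819e-05, -1.22295304e-03,  1.15573919e-03, -1.06862189e-03,
        2.05421420e-03,  1.48866084e-03,  5.93789304e-04]), 'effort': array([ 7.56867521e-03, -7.66543007e+01,  1.50329445e+00, -2.52933025e+01,
       -5.22352208e-02,  1.36444671e-02,  8.12210715e-05]), 'ee_pos': array([ 0.30785286, -0.65589812,  0.19423816]), 'ee_rot': array([-3.06496421e+00, -6.83657260e-01,  6.68045863e-04]), 'contact_force': array([-0.22652213,  0.26373528, -0.17177502]), 'ft_torque': array([-0.04452408,  0.03448725,  0.01729425]), 'gripper_force': 0.0, 'finger_gap': 0.09305043970050807} 0.0188
```

View pics/top0.png

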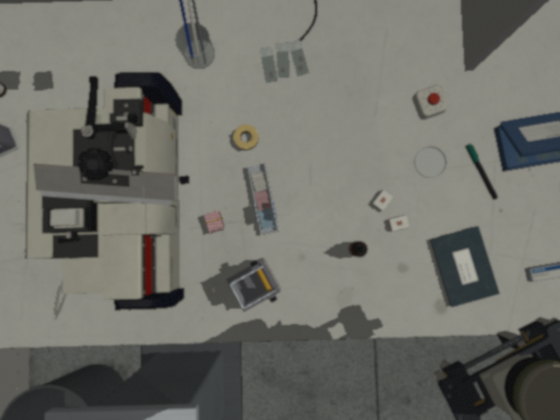

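View pics/scene0.png

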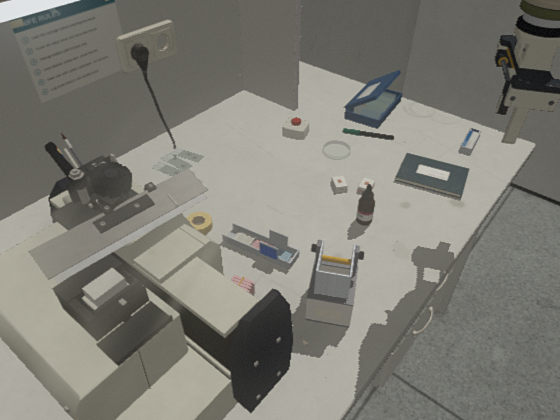

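```bash
python3 - <<'E'
import cv2,numpy as np
a=cv2.imread("pics/top0.png")[145:315,180:390]; b=cv2.imread("pics/scene0.png")[195:335,180:390]
a=cv2.resize(a,None,fx=3.3,fy=3.3,interpolation=cv2.INTER_CUBIC); b=cv2.resize(b,None,fx=3.8,fy=3.8,interpolation=cv2.INTER_CUBIC)
cv2.imwrite("pics/a.png",a); cv2.imwrite("pics/b.png",b)
E
```

```text
(no output)
```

View pics/a.png

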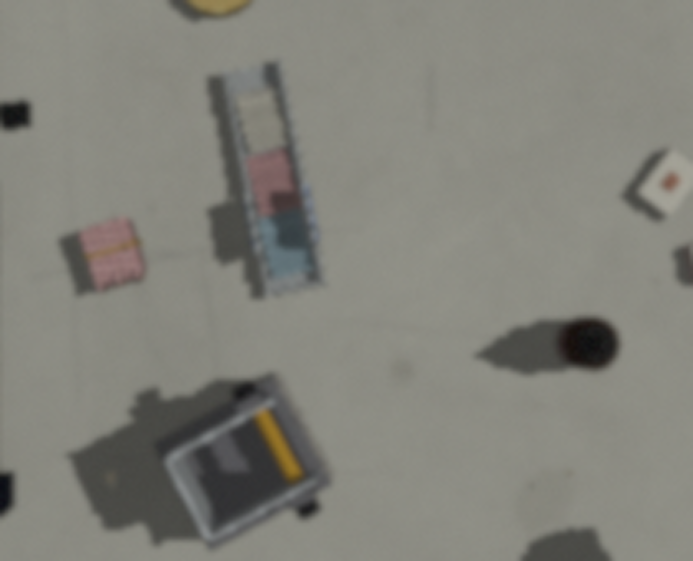

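View pics/b.png

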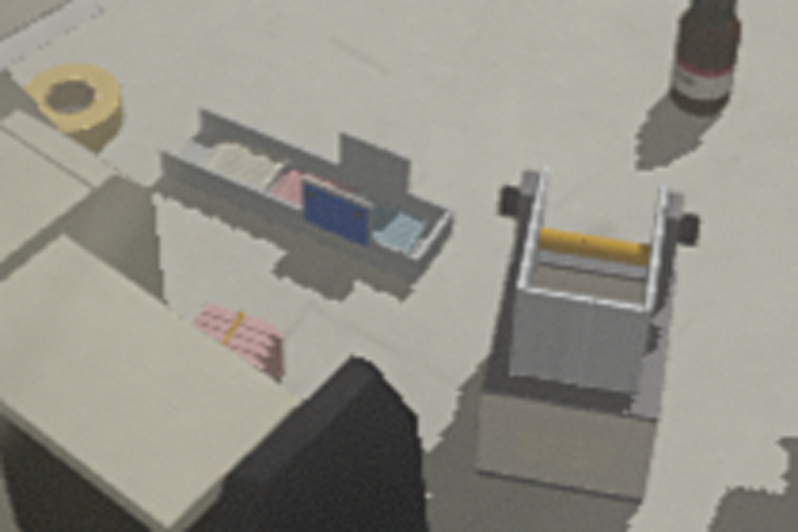

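The top crop (3.3x, origin 180,145) shows the chute with its spout up at about (250,70), its rear at (292,287) and its ears near (285,225). The box's orange bar is near (280,444), with the deflector at lower left. The scene crop confirms that the ears are on the blue (rear) side. The box's +x axis points right and up in the top image, about -63° yaw.

```bash
cat > h.py <<'E'
import numpy as np, cv2
from scipy.spatial.transform import Rotation as R
from bench import arm
def ray(m,u,v):
    d=np.array([(u-m["cx"])/m["fx"],-(v-m["cy"])/m["fy"],-1.0])
    return np.array(m["origin"]),R.from_rotvec(m["attitude"]).apply(d)
def onz(m,u,v,z):
    o,d=ray(m,u,v); return o+d*(z-o[2])/d[2]
def proj(m,p):
    c=R.from_rotvec(m["attitude"]).inv().apply(np.array(p)-m["origin"])
    return np.array([m["cx"]-m["fx"]*c[0]/c[2], m["cy"]+m["fy"]*c[1]/c[2]])
def tri(rays):
    A=0;b=0
    for o,d in rays:
        d=d/np.linalg.norm(d);P=np.eye(3)-np.outer(d,d);A=A+P;b=b+P@o
    return np.linalg.solve(A,b)
def blob(img,lo,hi,roi):
    x0,y0,x1,y1=roi
    hsv=cv2.cvtColor(img[y0:y1,x0:x1],cv2.COLOR_BGR2HSV)
    k=cv2.inRange(hsv,lo,hi); n,l,s,c=cv2.connectedComponentsWithStats(k)
    i=1+np.argmax(s[1:,4]); pts=np.argwhere(l==i)[:,::-1].astype(np.float32)
    r=cv2.minAreaRect(pts); return c[i]+[x0,y0],s[i,4],cv2.boxPoints(r)+[x0,y0]
E
python3 - <<'E'
from h import *
T=arm.camera_model("top");S=arm.camera_model("scene")
a=cv2.imread("pics/top0.png");b=cv2.imread("pics/scene0.png")
# bar
ct,n,bt=blob(a,(12,120,90),(30,255,255),(225,250,300,320)); print("bar top",ct,n,bt.round(1).tolist())
cs,n,bs=blob(b,(12,120,90),(30,255,255),(310,240,370,280)); print("bar scn",cs,n,bs.round(1).tolist())
p=tri([ray(T,*ct),ray(S,*cs)]);print("bar tri",p,proj(T,p)-ct,proj(S,p)-cs)
for c in bt: print(onz(T,*c,p[2]))
f=lambda x,y:(180+x/3.3,145+y/3.3)
# chute
for q,z in (((215,77),.018),((275,65),.018),((322,282),.018),((266,294),.018)): print("chute",onz(T,*f(*q),z))
for nm,q,z in (("drop",(590,343),.096),("bundle",(113,253),.032),("tape",(218,-25),.018)): print(nm,onz(T,*f(*q),z))
# box cheek/deflector corners at z=.116
for q in ((165,460),(210,545),(275,375),(330,480)): print("box",onz(T,*f(*q),.116))
# blue ear pad
c,n,bb=blob(b,(105,110,60),(130,255,255),(240,225,290,270)); print("pad",c,n); print(onz(S,*c,.026))
E
```

```text
bar top [264.11607143 279.66071429] 112 [[257.0, 271.0], [261.4, 268.8], [271.2, 288.4], [266.8, 290.6]]
bar scn [336.20967742 259.12903226] 124 [[321.5, 258.8], [322.3, 254.3], [350.3, 259.4], [349.5, 263.9]]
bar tri [ 0.42029903 -0.31691649  0.08272599] [-0.09832837 -0.15411183] [0.21525564 0.01590777]
[ 0.43710247 -0.30366691  0.08272599]
[ 0.44111396 -0.31234669  0.08272599]
[ 0.40279538 -0.33042464  0.08272599]
[ 0.39880792 -0.32176972  0.08272599]
chute [ 0.65088397 -0.27911605  0.018     ]
chute [ 0.65753472 -0.31810404  0.018     ]
chute [ 0.51650108 -0.34456845  0.018     ]
chute [ 0.50988108 -0.30856847  0.018     ]
drop [ 0.47449103 -0.50115526  0.096     ]
bundle [ 0.53826584 -0.21346606  0.032     ]
tape [ 0.71772813 -0.28257612  0.018     ]
box [ 0.41588346 -0.25496188  0.116     ]
box [ 0.36772915 -0.27939609  0.116     ]
box [ 0.4619617  -0.31847568  0.116     ]
box [ 0.40208278 -0.34804705  0.116     ]
pad [261. 244.] 1
[ 0.57520665 -0.30343335  0.026     ]
```

{"fn": "move_arm", "kwargs": {"dr": [[0,0,0],[0,0,0],[0,0,0],[0,0,0]], "offset": [[0.2,-0.11,0],[0.5,-0.28,0],[0.8,-0.45,0],[1.0,-0.56,0]], "grip": [1,1,1,1]}}

```text
t: 0.5
ee_pos: [0.39, -0.5415, 0.1946]
ee_rot: [-3.064, -0.687, -0.001]
contact_force: [-0.6, -0.6, 0.8]
finger_gap: 0.0931
gripper_force: 0.0
```

{"fn": "move_arm", "kwargs": {"dr": [[0,0,0],[0,0,0],[0,0,0]], "offset": [[0.3,-0.17,0],[0.65,-0.36,0],[1.0,-0.56,0]], "grip": [1,1,1]}}

```text
t: 0.8
ee_pos: [0.4687, -0.4314, 0.1947]
ee_rot: [-3.066, -0.682, 0.001]
contact_force: [1.4, 0.3, -0.2]
finger_gap: 0.0931
gripper_force: 0.0
```

{"fn": "move_arm", "kwargs": {"dr": [[0,0,0.1],[0,0,0.2],[0,0,0.31],[0,0,0.31],[0,0,0.31]], "offset": [[0.35,-0.19,0],[0.7,-0.39,0],[1.0,-0.56,0],[1.0,-0.56,0],[1.0,-0.56,0]], "grip": [1,1,1,1,1]}}

```text
t: 1.3
ee_pos: [0.5488, -0.3195, 0.1946]
ee_rot: [-3.126, -0.312, 0.001]
contact_force: [-1.1, -0.8, -0.0]
finger_gap: 0.0932
gripper_force: 0.0
```

```bash
python3 - <<'E'
from h import *
m=arm.camera_model("wrist"); s=arm.get_state(); f=arm.grab_frame("wrist"); cv2.imwrite("pics/w1.png",f[:,:,::-1])
np.save("w1.npy",m,allow_pickle=True); print(m,s["ee_pos"],s["ee_rot"],s["joint_positions"].round(2))
c=R.from_rotvec(s["ee_rot"]).as_matrix(); print("toolx yaw",np.degrees(np.arctan2(c[1,0],c[0,0])))
E
```

```text
{'fx': 297.60792181411466, 'fy': 297.60792181411466, 'cx': 278.22554730904557, 'cy': 211.989359872251, 'origin': array([ 0.62529188, -0.304691  ,  0.38384532]), 'attitude': array([-0.24185884,  0.19703551, -1.36230044])} [ 0.54876923 -0.31951116  0.19461581] [-3.12578300e+00 -3.11742999e-01  1.20662170e-03] [ 0.4   0.49  0.05  1.82 -0.03  0.83 -0.9 ]
toolx yaw 11.390874362459453
```

View pics/w1.png

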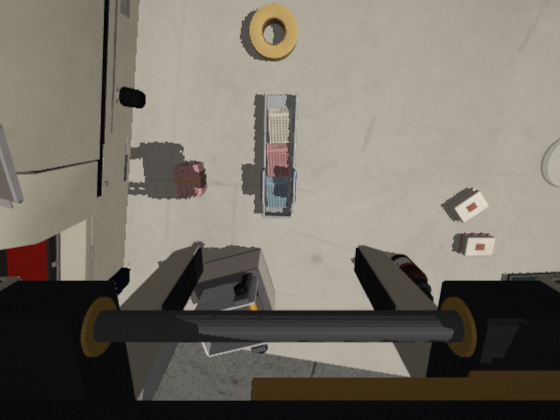

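The wrist view shows the chute upright in the image: spout rim at about (266..297, 95), rear corners at (263,217) and (293,217), and ears at rows 170–207, columns 264 and 295.

```bash
python3 - <<'E'
from h import *
m=np.load("w1.npy",allow_pickle=True).item()
g=cv2.imread("pics/w1.png"); cv2.imwrite("pics/w1c.png",cv2.resize(g[85:230,235:325],None,fx=4,fy=4,interpolation=cv2.INTER_CUBIC))
for q,z in (((266,95),.018),((297,95),.018),((263,217),.018),((293,217),.018),((264,170),.042),((264,207),.042),((295,170),.042),((295,207),.042)): print(q,z,onz(m,*q,z))
E
```

```text
(266, 95) 0.018 [ 0.65362938 -0.28494827  0.018     ]
(297, 95) 0.018 [ 0.6606502  -0.31984837  0.018     ]
(263, 217) 0.018 [ 0.50856021 -0.30843038  0.018     ]
(293, 217) 0.018 [ 0.51617295 -0.34633106  0.018     ]
(264, 170) 0.042 [ 0.57214782 -0.29895052  0.042     ]
(264, 207) 0.042 [ 0.52873912 -0.30706825  0.042     ]
(295, 170) 0.042 [ 0.57917231 -0.33390036  0.042     ]
(295, 207) 0.042 [ 0.53601775 -0.34330046  0.042     ]
```

View pics/w1c.png

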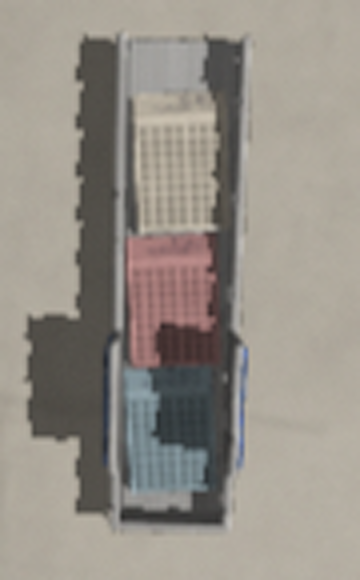

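{"fn": "move_arm", "kwargs": {"dr": [[0,0,0.02],[0,0,0.02],[0,0,0.02],[0,0,0.02]], "offset": [[0.05,0.015,0.2],[0.05,0.015,0.5],[0.05,0.015,0.8],[0.05,0.015,1.0]], "grip": [1,1,1,1]}}

```text
t: 1.75
ee_pos: [0.5522, -0.3232, 0.0728]
ee_rot: [-3.129, -0.278, 0.004]
contact_force: [-0.2, 0.7, -0.5]
finger_gap: 0.0929
gripper_force: 0.0
```

{"fn": "move_arm", "kwargs": {"dr": [[0,0,0],[0,0,0],[0,0,0],[0,0,0]], "offset": [[0,0,0.15],[0,0,0.3],[0,0,0.45],[0,0,0.45]], "grip": [1,1,1,1]}}

```text
t: 2.15
ee_pos: [0.5518, -0.3228, 0.0188]
ee_rot: [-3.128, -0.278, 0.006]
contact_force: [-0.8, -0.5, -0.2]
finger_gap: 0.0926
gripper_force: 0.0
```

```bash
python3 - <<'E'
from h import *
m=arm.camera_model("wrist"); s=arm.get_state(); f=arm.grab_frame("wrist"); cv2.imwrite("pics/w2.png",f[:,:,::-1])
np.save("w2.npy",m,allow_pickle=True); print(s["ee_pos"],s["ee_rot"],s["contact_force"])
c=R.from_rotvec(s["ee_rot"]).as_matrix(); print("toolx yaw",np.degrees(np.arctan2(c[1,0],c[0,0])),c[:,2])
E
```

```text
[ 0.55183189 -0.32276495  0.01880072] [-3.12780915 -0.27806814  0.00595365] [-0.76534349 -0.52934007 -0.18214059]
toolx yaw 10.160879082966721 [-0.00390472  0.00110035 -0.99999177]
```

View pics/w2.png

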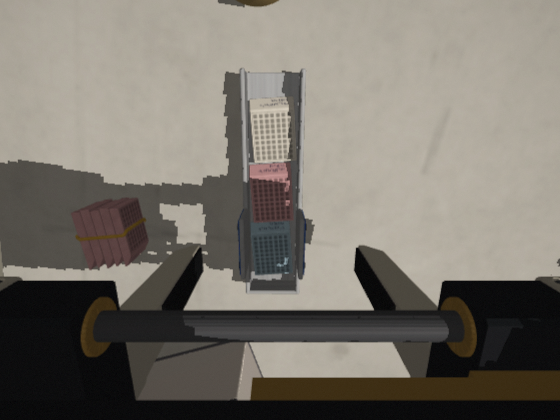

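The close wrist view shows the chute straddled by the fingers, with rear corners at (247,292) and (298,292) and spout corners at (241,70) and (304,70). Both are about 6 px left of the finger midline.

```bash
python3 - <<'E'
from h import *
m=np.load("w2.npy",allow_pickle=True).item()
L=lambda a,b,z:(onz(m,*a,z)+onz(m,*b,z))/2
sp=L((241,70),(304,70),.018);re=L((247,292),(298,292),.018);d=(sp-re)[:2];n=np.linalg.norm(d);d/=n
print(sp,re,n,np.degrees(np.arctan2(d[1],d[0])), re[:2]+d*.045, sp[:2]-d*.105, L((240,245),(305,245),.042))
E
```

```text
[ 0.65766003 -0.30116558  0.018     ] [ 0.51300099 -0.32621656  0.018     ] 0.14681209564430453 9.824622749785751 [ 0.55734105 -0.31853808] [ 0.55419989 -0.31908204] [ 0.55933146 -0.31865789  0.042     ]
```

{"fn": "move_arm", "kwargs": {"dr": [[0,0,0],[0,0,0],[0,0,0]], "offset": [[0.035,-0.027,0.05],[0.035,-0.027,0.095],[0.035,-0.027,0.095]], "grip": [1,1,1]}}

```text
t: 2.5
ee_pos: [0.5581, -0.3173, 0.0095]
ee_rot: [-3.129, -0.282, 0.0]
contact_force: [-0.0, 0.1, -1.0]
finger_gap: 0.0929
gripper_force: 0.0
```

{"fn": "move_arm", "kwargs": {"dr": [[0,0,0],[0,0,0],[0,0,0],[0,0,0],[0,0,0],[0,0,0],[0,0,0],[0,0,0],[0,0,0]], "offset": [[0,0,0],[0,0,0],[0,0,0],[0,0,0],[0,0,0],[0,0,0],[0,0,0],[0,0,0],[0,0,0]], "grip": [0.3,0,-0.2,-0.4,-0.6,-0.8,-1,-1,-1]}}

```text
t: 3.4
ee_pos: [0.558, -0.3176, 0.0096]
ee_rot: [3.129, 0.282, -0.0]
contact_force: [-0.2, -1.0, -0.4]
finger_gap: 0.0404
gripper_force: 30.0
```

```bash
python3 - <<'E'
from h import *
s=arm.get_state(); print(s["t"],s["ee_pos"],s["finger_gap"],s["gripper_force"],s["contact_force"])
E
```

```text
3.4 [ 0.55801228 -0.31755631  0.00960789] 0.04035786203696941 29.992332458496094 [-0.20678754 -0.9745285  -0.41599903]
```

{"fn": "move_arm", "kwargs": {"dr": [[0,0,0],[0,0,0],[0,0,0],[0,0,0],[0,0,0],[0,0,0],[0,0,0],[0,0,0],[0,0,0]], "offset": [[0,0,-0.03],[0,0,-0.1],[0,0,-0.25],[0,0,-0.4],[0,0,-0.55],[0,0,-0.7],[0,0,-0.85],[0,0,-0.95],[0,0,-1.0]], "grip": [-1,-1,-1,-1,-1,-1,-1,-1,-1]}}

```text
t: 4.3
ee_pos: [0.5584, -0.3178, 0.1311]
ee_rot: [3.128, 0.282, 0.002]
contact_force: [-0.0, 0.3, -2.1]
finger_gap: 0.0403
gripper_force: 30.0
```

{"fn": "move_arm", "kwargs": {"dr": [[0,0,-0.03],[0,0,-0.08],[0,0,-0.16],[0,0,-0.25],[0,0,-0.35],[0,0,-0.45],[0,0,-0.55],[0,0,-0.65],[0,0,-0.72],[0,0,-0.75]], "offset": [[-0.02,0.01,-0.05],[-0.07,0.04,-0.1],[-0.16,0.09,-0.15],[-0.28,0.16,-0.2],[-0.42,0.235,-0.25],[-0.56,0.313,-0.25],[-0.7,0.39,-0.25],[-0.82,0.458,-0.25],[-0.9,0.5,-0.25],[-0.93,0.52,-0.25]], "grip": [-1,-1,-1,-1,-1,-1,-1,-1,-1,-1]}}

```text
t: 5.3
ee_pos: [0.4575, -0.3998, 0.1591]
ee_rot: [-2.911, -1.178, 0.002]
contact_force: [0.1, -0.3, -3.2]
finger_gap: 0.0402
gripper_force: 30.0
```

{"fn": "move_arm", "kwargs": {"dr": [[0,0,-0.03],[0,0,-0.1],[0,0,-0.2],[0,0,-0.3],[0,0,-0.4],[0,0,-0.5],[0,0,-0.6],[0,0,-0.7],[0,0,-0.77],[0,0,-0.8]], "offset": [[0,0,0],[0,0,0],[0,0,0],[0,0,0],[0,0,0],[0,0,0],[0,0,0],[0,0,0],[0,0,0],[0,0,0]], "grip": [-1,-1,-1,-1,-1,-1,-1,-1,-1,-1]}}

```text
t: 6.3
ee_pos: [0.4601, -0.3981, 0.1594]
ee_rot: [-2.403, -2.023, -0.001]
contact_force: [-0.7, 0.8, -2.5]
finger_gap: 0.0399
gripper_force: 30.0
```

{"fn": "move_arm", "kwargs": {"dr": [[0,0,-0.03],[0,0,-0.1],[0,0,-0.2],[0,0,-0.3],[0,0,-0.4],[0,0,-0.5],[0,0,-0.6],[0,0,-0.7],[0,0,-0.76],[0,0,-0.786]], "offset": [[0,0,0],[0,0,0],[0,0,0],[0,0,0],[0,0,0],[0,0,0],[0,0,0],[0,0,0],[0,0,0],[0,0,0]], "grip": [-1,-1,-1,-1,-1,-1,-1,-1,-1,-1]}}

```text
t: 7.3
ee_pos: [0.4596, -0.3987, 0.1595]
ee_rot: [-1.677, -2.657, -0.0]
contact_force: [0.0, -0.2, -1.1]
finger_gap: 0.0403
gripper_force: 30.0
```

```bash
python3 - <<'E'
from h import *
m=arm.camera_model("wrist"); s=arm.get_state(); f=arm.grab_frame("wrist"); cv2.imwrite("pics/w3.png",f[:,:,::-1])
np.save("w3.npy",m,allow_pickle=True); print(s["ee_pos"],s["ee_rot"],s["contact_force"],s["ft_torque"],s["joint_positions"].round(2))
c=R.from_rotvec(s["ee_rot"]).as_matrix(); print("toolx yaw",np.degrees(np.arctan2(c[1,0],c[0,0])),c[:,2])
E
```

```text
[ 0.45960251 -0.39871092  0.15954005] [-1.67663895e+00 -2.65677705e+00 -2.54278529e-04] [ 0.04708594 -0.15875307 -1.1284729 ] [-0.04130274 -0.14142133 -0.02584849] [ 0.94  0.54 -0.48  1.89  0.34  0.79  0.73]
toolx yaw 115.48958997241891 [ 8.34465230e-05  1.38757358e-04 -9.99999987e-01]
```

View pics/w3.png

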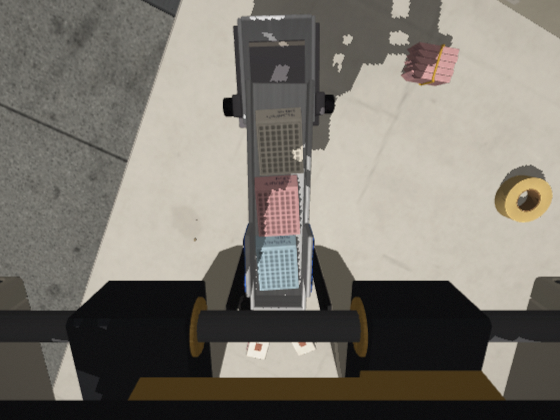

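```bash
python3 - <<'E'
import cv2
g=cv2.imread("pics/w3.png"); cv2.imwrite("pics/w3c.png",cv2.resize(cv2.convertScaleAbs(g[5:125,210:350],alpha=1.6,beta=20),None,fx=5,fy=5,interpolation=cv2.INTER_CUBIC)[:600])
E
```

```text
(no output)
```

View pics/w3c.png

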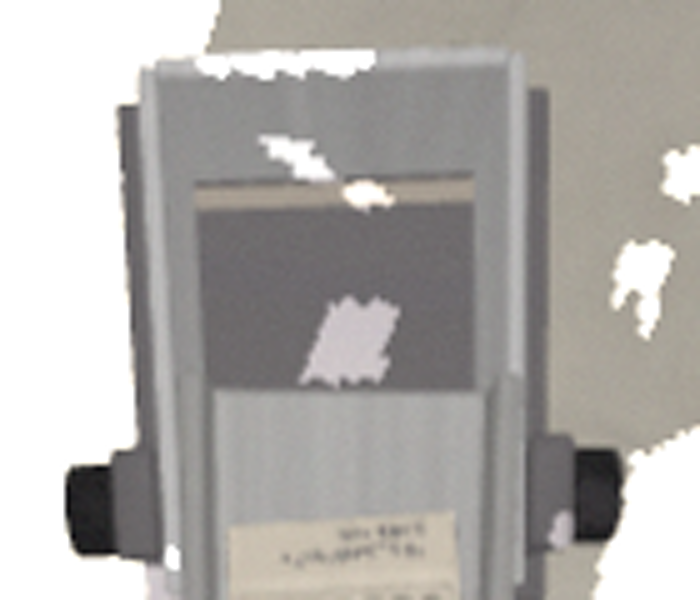

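The crop (5x, origin 210,5) shows the spout floor edge at row 390, columns 213–485. The cheek tops run from (150..518, row 65) to (173..516, row 580), and the knobs are at columns 68 and 620, row 505. The chute sits roughly centred between the cheeks.

```bash
python3 - <<'E'
from h import *
m=np.load("w3.npy",allow_pickle=True).item()
f=lambda x,y:(210+x/5,5+y/5)
c=np.array([.4596,-.3987]);x=np.radians(115.49);X=np.array([np.cos(x),np.sin(x)]);Y=np.array([X[1],-X[0]])
def pr(n,q,z):
    p=onz(m,*f(*q),z);d=p[:2]-c; print(n,p.round(4),"tool x %.4f y %.4f"%(d@X,d@Y))
for q in ((150,65),(518,60),(162,300),(518,300),(173,580),(516,580)): pr("cheek",q,.116)
pr("defl top mid",(335,55),.116)
for q in ((213,390),(485,390)): pr("floor edge",q,.153)
for q in ((183,375),(520,375)): pr("rim",q,.168)
for q in ((68,505),(620,495)): pr("knob",q,.09)
for q in ((195,180),(475,175)): pr("slot edge -x",q,.062)
pr("barmid?",(0,0),.08)
p=np.array([.4203,-.3169]);print((p-c)@X,(p-c)@Y)
E
```

```text
cheek [ 0.3711 -0.2769  0.116 ] tool x 0.1481 y -0.0275
cheek [ 0.4162 -0.2547  0.116 ] tool x 0.1487 y 0.0228
cheek [ 0.3842 -0.303   0.116 ] tool x 0.1188 y -0.0268
cheek [ 0.43   -0.2812  0.116 ] tool x 0.1188 y 0.0238
cheek [ 0.4009 -0.3373  0.116 ] tool x 0.0807 y -0.0265
cheek [ 0.4473 -0.3152  0.116 ] tool x 0.0807 y 0.0248
defl top mid [ 0.3934 -0.2649  0.116 ] tool x 0.1493 y -0.0022
floor edge [ 0.4002 -0.3135  0.153 ] tool x 0.1025 y -0.0169
floor edge [ 0.4301 -0.2993  0.153 ] tool x 0.1025 y 0.0162
rim [ 0.3985 -0.3146  0.168 ] tool x 0.1022 y -0.0190
rim [ 0.4325 -0.2984  0.168 ] tool x 0.1022 y 0.0187
knob [ 0.378  -0.3349  0.09  ] tool x 0.0927 y -0.0462
knob [ 0.459  -0.2946  0.09  ] tool x 0.0942 y 0.0443
slot edge -x [ 0.3725 -0.2775  0.062 ] tool x 0.1469 y -0.0265
slot edge -x [ 0.4155 -0.2561  0.062 ] tool x 0.1477 y 0.0216
barmid? [ 0.3381 -0.2708  0.08  ] tool x 0.1677 y -0.0547
0.09075051633770731 -0.0002716329131675747
```

{"fn": "move_arm", "kwargs": {"dr": [[0,0,-0.005],[0,0,-0.01],[0,0,-0.016],[0,0,-0.016],[0,0,-0.016],[0,0,-0.016],[0,0,-0.016],[0,0,-0.016],[0,0,-0.016]], "offset": [[0.0125,0,0.02],[0.0125,0,0.07],[0.0125,0,0.14],[0.0125,0,0.21],[0.0125,0,0.28],[0.0125,0,0.34],[0.0125,0,0.375],[0.0125,0,0.375],[0.0125,0,0.375]], "grip": [-1,-1,-1,-1,-1,-1,-1,-1,-1]}}

```text
t: 8.25
ee_pos: [0.4589, -0.3975, 0.1146]
ee_rot: [1.662, 2.666, 0.0]
contact_force: [-0.2, -0.5, -1.2]
finger_gap: 0.0404
gripper_force: 30.0
```

```bash
cat >> h.py <<'E'
def sense(n=8,save=None):
    F=[];
    for i in range(n):
        f=arm.grab_frame("scene"); s=arm.get_state(); c=R.from_rotvec(s["ee_rot"]).as_matrix()
        F.append(np.r_[c.T@s["contact_force"],c.T@s["ft_torque"],s["contact_force"][2]])
    if save: cv2.imwrite(save,f[:,:,::-1])
    F=np.array(F); np.set_printoptions(precision=3,suppress=True)
    c=R.from_rotvec(s["ee_rot"]).as_matrix()
    print("t",s["t"],"pos",s["ee_pos"],"yaw",np.degrees(np.arctan2(c[1,0],c[0,0])).round(2),"tilt",np.degrees(np.arcsin(-c[2,0])).round(2))
    print("toolF,toolM,Fz",F.mean(0),"sd",F.std(0)/np.sqrt(n)); return s
E
python3 -c "
from h import *
sense(10)"
```

```text
t 8.75 pos [ 0.459 -0.398  0.115] yaw 116.13 tilt 0.01
toolF,toolM,Fz [ 0.242  0.012  1.921 -0.099 -0.101  0.    -1.921] sd [0.109 0.159 0.131 0.007 0.009 0.013 0.131]
```

{"fn": "move_arm", "kwargs": {"dr": [[0,0,0],[0,0,0],[0,0,0],[0,0,0],[0,0,0],[0,0,0],[0,0,0]], "offset": [[0,0,0.015],[0,0,0.03],[0,0,0.05],[0,0,0.07],[0,0,0.09],[0,0,0.09],[0,0,0.09]], "grip": [-1,-1,-1,-1,-1,-1,-1]}}

```text
t: 9.45
ee_pos: [0.4587, -0.3975, 0.1037]
ee_rot: [-1.662, -2.666, 0.0]
contact_force: [-0.1, 0.3, -2.1]
finger_gap: 0.0404
gripper_force: 30.0
```

```bash
python3 -c "
from h import *
sense(8)"
```

```text
t 9.85 pos [ 0.459 -0.398  0.104] yaw 116.13 tilt 0.01
toolF,toolM,Fz [-0.003 -0.038  2.156 -0.074 -0.105 -0.012 -2.156] sd [0.094 0.121 0.132 0.007 0.01  0.008 0.132]
```

{"fn": "move_arm", "kwargs": {"dr": [[0,0,0],[0,0,0],[0,0,0],[0,0,0]], "offset": [[0,0,0.01],[0,0,0.02],[0,0,0.03],[0,0,0.03]], "grip": [-1,-1,-1,-1]}}

```text
t: 10.25
ee_pos: [0.4586, -0.3974, 0.1]
ee_rot: [-1.662, -2.666, -0.0]
contact_force: [1.0, 0.1, -2.5]
finger_gap: 0.0405
gripper_force: 30.0
```

```bash
python3 -c "
from h import *
sense(6)"
```

```text
t 10.55 pos [ 0.459 -0.398  0.1  ] yaw 116.13 tilt 0.0
toolF,toolM,Fz [-0.284  0.072  2.034 -0.089 -0.092  0.02  -2.034] sd [0.27  0.151 0.211 0.014 0.004 0.013 0.211]
```

{"fn": "move_arm", "kwargs": {"dr": [[0,0,0],[0,0,0],[0,0,0]], "offset": [[0,0,0.008],[0,0,0.016],[0,0,0.016]], "grip": [-1,-1,-1]}}

```text
t: 10.85
ee_pos: [0.4588, -0.3975, 0.0982]
ee_rot: [-1.662, -2.666, 0.0]
contact_force: [0.1, 0.1, -1.7]
finger_gap: 0.0401
gripper_force: 30.0
```

```bash
python3 -c "
from h import *
sense(6)"
```

```text
t 11.15 pos [ 0.459 -0.398  0.098] yaw 116.13 tilt 0.0
toolF,toolM,Fz [-0.491  0.105  1.795 -0.122 -0.108  0.007 -1.795] sd [0.176 0.123 0.132 0.008 0.007 0.007 0.132]
```

Underside is at about 88.6 mm with no contact yet; I'll go on in 2 mm steps.

{"fn": "move_arm", "kwargs": {"dr": [[0,0,0],[0,0,0],[0,0,0]], "offset": [[0,0,0.008],[0,0,0.016],[0,0,0.016]], "grip": [-1,-1,-1]}}

```text
t: 11.45
ee_pos: [0.4588, -0.3976, 0.0963]
ee_rot: [1.662, 2.666, -0.0]
contact_force: [0.6, -1.5, -0.1]
finger_gap: 0.0403
gripper_force: 30.0
```

```bash
python3 -c "
from h import *
sense(6)"
```

```text
t 11.75 pos [ 0.459 -0.398  0.096] yaw 116.13 tilt 0.01
toolF,toolM,Fz [-0.661  0.333  0.564 -0.077 -0.193 -0.003 -0.564] sd [0.14  0.252 0.297 0.008 0.009 0.007 0.297]
```

{"fn": "move_arm", "kwargs": {"dr": [[0,0,0],[0,0,0],[0,0,0]], "offset": [[0,0,0.006],[0,0,0.012],[0,0,0.012]], "grip": [-1,-1,-1]}}

```text
t: 12.05
ee_pos: [0.4588, -0.3976, 0.0949]
ee_rot: [1.662, 2.666, -0.0]
contact_force: [1.1, -1.0, 0.5]
finger_gap: 0.0403
gripper_force: 30.0
```

```bash
python3 -c "
from h import *
sense(6)"
```

```text
t 12.35 pos [ 0.459 -0.398  0.095] yaw 116.13 tilt 0.0
toolF,toolM,Fz [-1.016 -0.071 -0.379 -0.105 -0.253  0.03   0.379] sd [0.227 0.132 0.222 0.007 0.009 0.01  0.222]
```

{"fn": "move_arm", "kwargs": {"dr": [[0,0,0],[0,0,0],[0,0,0],[0,0,0],[0,0,0]], "offset": [[0,0,0.005],[0,0,0.005],[0,0,0.005],[0,0,0.005],[0,0,0.005]], "grip": [-1,-1,-1,-1,-1]}}

```text
t: 12.85
ee_pos: [0.4588, -0.3975, 0.0944]
ee_rot: [1.662, 2.666, -0.0]
contact_force: [1.1, -0.8, -0.1]
finger_gap: 0.0404
gripper_force: 30.0
```

```bash
python3 -c "
from h import *
sense(12)
m=arm.camera_model('top');f=arm.grab_frame('scene')
cv2.imwrite('pics/s2.png',cv2.resize(f[170:330,220:400,::-1],None,fx=3.7,fy=3.7,interpolation=cv2.INTER_CUBIC))"
```

```text
t 13.45 pos [ 0.459 -0.398  0.094] yaw 116.13 tilt -0.0
toolF,toolM,Fz [-1.6    0.102 -0.314 -0.122 -0.296  0.014  0.314] sd [0.11  0.16  0.172 0.009 0.012 0.008 0.172]
```

View pics/s2.png

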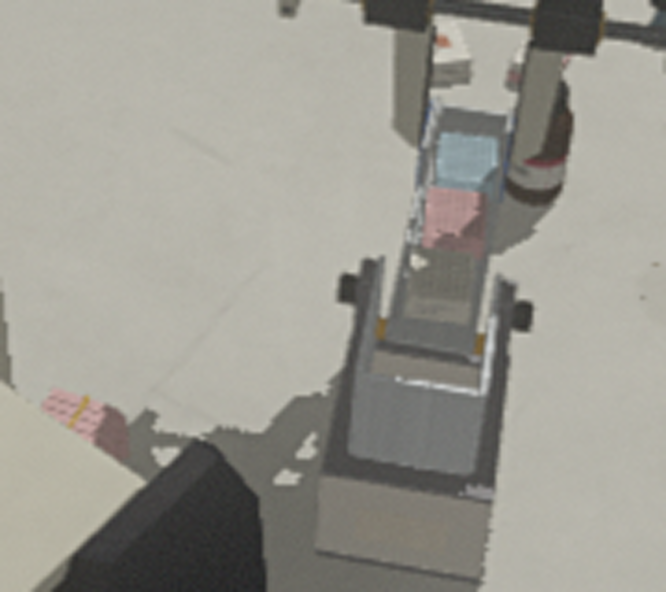

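The scene crop shows the spout level between the cheeks, with orange bar ends visible on both sides at (380,328) and (480,343). All three cassettes are still in the chute. Contact is about 2.3–2.8 N, so I'll tilt about the bar's centre.

{"fn": "move_arm", "kwargs": {"dr": [[0,-0.056,0],[0,-0.111,0],[0,-0.167,0],[0,-0.222,0],[0,-0.278,0],[0,-0.333,0],[0,-0.333,0],[0,-0.333,0]], "offset": [[0.006,0,-0.033],[0.0135,0,-0.0656],[0.0224,0,-0.0979],[0.0326,0,-0.1298],[0.0443,0,-0.1612],[0.0573,0,-0.192],[0.0573,0,-0.192],[0.0573,0,-0.192]], "grip": [-1,-1,-1,-1,-1,-1,-1,-1]}}

```text
t: 14.3
ee_pos: [0.4556, -0.3905, 0.1172]
ee_rot: [1.54, 2.474, -0.202]
contact_force: [-0.5, 0.3, -0.8]
finger_gap: 0.0401
gripper_force: 30.0
```

```bash
python3 -c "
from h import *
s=sense(10);print(s['joint_positions'].round(2),s['contact_force'])"
```

```text
t 14.8 pos [ 0.456 -0.392  0.117] yaw 116.11 tilt 14.97
toolF,toolM,Fz [ 1.134  0.557  0.353 -0.242  0.657  0.059 -0.634] sd [0.098 0.196 0.226 0.012 0.011 0.01  0.229]
[ 0.65  0.49 -0.17  2.15  0.68  0.37  0.35] [ 0.373  0.858 -0.619]
```

{"fn": "move_arm", "kwargs": {"dr": [[0,0,0],[0,-0.056,0],[0,-0.111,0],[0,-0.167,0],[0,-0.222,0],[0,-0.222,0],[0,-0.222,0]], "offset": [[0.002,0,0.0064],[0.008,0,-0.0266],[0.0155,0,-0.0592],[0.0244,0,-0.0915],[0.0346,0,-0.1234],[0.0346,0,-0.1234],[0.0346,0,-0.1234]], "grip": [-1,-1,-1,-1,-1,-1,-1]}}

```text
t: 15.5
ee_pos: [0.4526, -0.3833, 0.1305]
ee_rot: [1.454, 2.339, -0.323]
contact_force: [-0.4, 1.7, -0.3]
finger_gap: 0.0402
gripper_force: 30.0
```

```bash
cat >> h.py <<'E'
def masks():
    f=arm.grab_frame("top")[:,:,::-1]; h=cv2.cvtColor(np.ascontiguousarray(f),cv2.COLOR_BGR2HSV)
    return f
E
python3 -c "
from h import *
s=sense(10);print(s['joint_positions'].round(2),s['contact_force'])
f=arm.grab_frame('scene')[:,:,::-1];cv2.imwrite('pics/s3.png',f)
for n,lo,hi in (('pink',(165,50,90),(180,255,255)),('blue',(90,35,110),(115,110,255)),('orange',(12,120,90),(30,255,255))):
  for g in ('pics/s3.png',):
    try: c,a,b=blob(cv2.imread(g),lo,hi,(310,195,372,300)); print(n,c,a)
    except Exception as e: print(n,'none')
"
```

```text
t 16.0 pos [ 0.452 -0.385  0.131] yaw 116.09 tilt 24.98
toolF,toolM,Fz [ 1.21   0.857  0.313 -0.253  0.812  0.08  -0.794] sd [0.177 0.11  0.144 0.019 0.013 0.014 0.141]
[ 0.22  0.47  0.32  2.31  1.29  0.12 -0.33] [ 0.651  1.189 -0.363]
pink [363.8 213.5] 10
blue [347.  197.5] 2
orange [349.25 262.5 ] 4
```

{"fn": "move_arm", "kwargs": {"dr": [[0,0,0],[0,-0.028,0],[0,-0.056,0],[0,-0.083,0],[0,-0.111,0],[0,-0.111,0],[0,-0.111,0]], "offset": [[0.003,0,0.006],[0.006,0,-0.0105],[0.009,0,-0.027],[0.0127,0,-0.0433],[0.0165,0,-0.0596],[0.0165,0,-0.0596],[0.0165,0,-0.0596]], "grip": [-1,-1,-1,-1,-1,-1,-1]}}

```text
t: 16.75
ee_pos: [0.4501, -0.3801, 0.1362]
ee_rot: [1.414, 2.268, -0.378]
contact_force: [-0.2, 1.7, 0.1]
finger_gap: 0.0402
gripper_force: 30.0
```

```bash
python3 -c "
from h import *
s=sense(10);print(s['joint_positions'].round(2),s['contact_force'])
f=arm.grab_frame('wrist')[:,:,::-1];cv2.imwrite('pics/w4.png',f)
h=cv2.cvtColor(np.ascontiguousarray(f),cv2.COLOR_BGR2HSV)
w3=cv2.imread('pics/w3.png')
for nm,g in (('w3',w3),('now',f)):
  for n,lo,hi in (('pink',(165,50,60),(180,255,255)),('blue',(90,35,80),(115,140,255))):
    try: c,a,b=blob(np.ascontiguousarray(g),lo,hi,(245,60,315,305)); print(nm,n,c,a)
    except Exception as e: print(nm,n,'none')
"
```

```text
t 17.25 pos [ 0.45  -0.38   0.136] yaw 116.14 tilt 29.97
toolF,toolM,Fz [ 0.906 -0.004 -0.364 -0.136  0.789  0.059 -0.137] sd [0.174 0.162 0.135 0.008 0.014 0.013 0.175]
[ 0.29  0.45  0.15  2.36  1.86  0.27 -0.95] [ 0.12   0.593 -0.127]
w3 pink [283.977 180.318] 44
w3 blue [276.979 261.919] 1946
now pink none
now blue [245.308 286.769] 13
```

{"fn": "move_arm", "kwargs": {"dr": [[0,0,0],[0,-0.044,0],[0,-0.089,0],[0,-0.133,0],[0,-0.178,0],[0,-0.178,0],[0,-0.178,0]], "offset": [[0.0033,0,0.0058],[0.008,0,-0.0206],[0.0136,0,-0.0468],[0.0202,0,-0.0728],[0.0276,0,-0.0986],[0.0276,0,-0.0986],[0.0276,0,-0.0986]], "grip": [-1,-1,-1,-1,-1,-1,-1]}}

```text
t: 18.0
ee_pos: [0.4463, -0.372, 0.1446]
ee_rot: [1.344, 2.157, -0.462]
contact_force: [-1.0, 1.5, -0.5]
finger_gap: 0.0406
gripper_force: 30.0
```

```bash
python3 -c "
from h import *
s=sense(12);print(s['joint_positions'].round(2),s['contact_force'])
f=arm.grab_frame('wrist')[:,:,::-1];cv2.imwrite('pics/w5.png',f)
ims={k:cv2.imread('pics/%s.png'%k) for k in ('w3','w4','w5')}
for r in ((262,240,292,288),(262,182,296,232),(262,118,296,172),(258,85,298,112),(258,40,298,78)):
  for k,g in ims.items():
    q=g[r[1]:r[3],r[0]:r[2]].reshape(-1,3); print(r,k,q.mean(0).round(),q.std(0).round())
t=arm.grab_frame('top')[:,:,::-1];cv2.imwrite('pics/t5.png',t)
"
```

```text
t 18.6 pos [ 0.446 -0.372  0.145] yaw 116.13 tilt 37.98
toolF,toolM,Fz [ 1.469 -0.201 -0.565 -0.077  1.134  0.044 -0.457] sd [0.126 0.12  0.128 0.01  0.011 0.007 0.102]
[ 0.34  0.46 -0.03  2.46  2.06  0.54 -1.24] [-0.111  0.851 -1.091]
(262, 240, 292, 288) w3 [171. 165. 146.] [23. 23. 21.]
(262, 240, 292, 288) w4 [104. 105. 107.] [27. 28. 28.]
(262, 240, 292, 288) w5 [89. 91. 92.] [15. 15. 15.]
(262, 182, 296, 232) w3 [120. 122. 162.] [32. 32. 41.]
(262, 182, 296, 232) w4 [126. 129. 130.] [22. 22. 22.]
(262, 182, 296, 232) w5 [121. 123. 124.] [16. 17. 17.]
(262, 118, 296, 172) w3 [85. 93. 98.] [17. 18. 19.]
(262, 118, 296, 172) w4 [117. 119. 120.] [27. 27. 28.]
(262, 118, 296, 172) w5 [108. 110. 111.] [21. 21. 21.]
(258, 85, 298, 112) w3 [92. 95. 96.] [3. 4. 5.]
(258, 85, 298, 112) w4 [108. 110. 111.] [26. 26. 26.]
(258, 85, 298, 112) w5 [105. 107. 108.] [20. 20. 20.]
(258, 40, 298, 78) w3 [67. 67. 70.] [21. 23. 24.]
(258, 40, 298, 78) w4 [46. 45. 47.] [8. 9. 9.]
(258, 40, 298, 78) w5 [73. 76. 80.] [35. 38. 39.]
```

{"fn": "move_arm", "kwargs": {"dr": [[0,0,0],[0,0,0],[0,0,0],[0,0,0],[0,0,0],[0,0,0],[0,0,0]], "offset": [[0.0018,0,0.0023],[0.0036,0,0.0046],[0.0036,0,0.0046],[0.0036,0,0.0046],[0.0036,0,0.0046],[0.0036,0,0.0046],[0.0036,0,0.0046]], "grip": [-1,-1,-1,-1,-1,-1,-1]}}

```text
t: 19.4
ee_pos: [0.4463, -0.3721, 0.1442]
ee_rot: [1.344, 2.156, -0.463]
contact_force: [-0.0, 1.3, 0.1]
finger_gap: 0.0401
gripper_force: 30.0
```

```bash
python3 -c "
from h import *
s=sense(12)
m=arm.camera_model('top');f=arm.grab_frame('top')[:,:,::-1];cv2.imwrite('pics/t6.png',f)
# box-interior colours through the slot, seen from above
h=cv2.cvtColor(np.ascontiguousarray(f),cv2.COLOR_BGR2HSV)
for p in ((.39,-.25,.1),(.42,-.27,.1),(.4,-.275,.05),(.385,-.28,.05)):
  u,v=proj(m,p).astype(int); print(p,(u,v),f[v-1:v+2,u-1:u+2].reshape(-1,3).mean(0).round())
b=cv2.imread('pics/top0.png')
S=f[262:300,228:262].astype(int); 
print('r-g pos',(S[:,:,2]-S[:,:,1]>12).sum(),'b-r pos',(S[:,:,0]-S[:,:,2]>12).sum(),'bright',(S.min(2)>150).sum())
S=b[262:300,228:262].astype(int); print('before',(S[:,:,2]-S[:,:,1]>12).sum(),(S[:,:,0]-S[:,:,2]>12).sum(),(S.min(2)>150).sum())
"
```

```text
t 20.0 pos [ 0.446 -0.372  0.144] yaw 116.13 tilt 37.98
toolF,toolM,Fz [ 0.893 -0.305 -0.65  -0.053  0.925  0.044 -0.038] sd [0.116 0.099 0.122 0.007 0.009 0.008 0.08 ]
(0.39, -0.25, 0.1) (np.int64(228), np.int64(297)) [39. 41. 41.]
(0.42, -0.27, 0.1) (np.int64(238), np.int64(281)) [25. 23. 23.]
(0.4, -0.275, 0.05) (np.int64(244), np.int64(288)) [123. 137. 139.]
(0.385, -0.28, 0.05) (np.int64(247), np.int64(296)) [133. 148. 151.]
r-g pos 112 b-r pos 0 bright 0
before 37 0 0
```

```bash
python3 -c "
import cv2,numpy as np
def show(fn,x0,y0,x1,y1,st=1):
  g=cv2.imread(fn)[y0:y1:st,x0:x1:st].astype(int)
  for r in g:
    print(''.join('P' if p[2]-p[1]>18 and p[0]>=p[1]-14 else 'O' if p[2]-p[0]>60 else 'B' if p[0]-p[2]>8 else 'W' if p.min()>115 else '+' if p.min()>80 else '.' if p.min()>45 else ' ' for p in r))
  print('-'*20)
show('pics/top0.png',226,258,276,302); show('pics/t6.png',226,258,276,302)
"; python3 -c "
from h import *
f=arm.grab_frame('scene')[:,:,::-1];cv2.imwrite('pics/s6.png',f)
g=f[225:330,305:375].astype(int)
for r in g[::2]: print(''.join('P' if p[2]-p[1]>18 and p[0]>=p[1]-14 else 'O' if p[2]-p[0]>60 else 'B' if p[0]-p[2]>8 else 'W' if p.min()>150 else '+' if p.min()>110 else '.' if p.min()>60 else ' ' for p in r))
"
```

```text
WWWWWWWWWWWWWWWWWWWWWWWWWWWWWWWWW++++++WWWWWWWWWWW
WWWWWWWWWWWWWWWWWWW++++++++++++++++++++WWWWWWWWWWW
WWWWWWWWWWWWWWWWW+++++++++++.......+++++WWWWWWWWWW
WWWWWWWWWWWWWWW++++.......... .....+++++WWWWWWWWWW
+++WWWWWWWWWWW+++.........     ....++++++WWWWWWWWW
+++WWWWWWWWWW+++.........      .....+++++WWWWWWWWW
.+++WWW+++++++...........     ......++++++WWWWWWWW
..+++++++++++............   .......+++++++WWWWWWWW
...+++........................+++++++++++++WWWWWWW
.............................++++++W+++++++WWWWWWW
...........................+++++++++++++++++WWWWWW
...........................+++++++....+++++++WWWWW
..........................++++++.OOO...++++++WWWWW
........................+++W++..OOOO....++++++WWWW
.......................++WW++.. OOOOO...++++++WWWW
.....................+++++++...  OOOO....++++++WWW
...................+++++++...... OOOOO...++++++WWW
.................+++++++........ OOOOOO...++++++WW
...............++WW++++.......... OOOOO...++++++WW
..............++WWW++++..........  OOOOO...++++++W
............+++WW++++++........... OOOOO...++++++W
..........++++++++++++++.....
[... 6492 characters left out ...]
++++++++++++++++++++++++++++++++++++++WWWWWWWWWWWWWWWWWWWWWWW
+++++++++++++++++++++++++++++++++++++++++++++++WWWWWWWWWWWWWWWWWWWWWWW
+++++++++++++++++++++++++++++++++++++++++++++++WWWWWWWWWWWWWWWWWWWWWWW
++++++++++++++++++++++++++++++++++++++++++++++WWWWWWWWWWWWWWWWWWWWWWWW
.......+++++++++++++++++++++++++++++++++++++++WWWWWWWWWWWWWWWWWWWWWWWW
..................+++++++++++++++++++++++++++WWWWWWWWWWWWWWWWWWWWWWWWW
.............................++++++++++++++++WWWWWWWWWWWWWWWWWWWWWWWWW
.......................................+.++++WWWWWWWWWWWWWWWWWWWWWWWWW
............................+..++.....+....+WWWWWWWWWWWWWWWWWWWWWWWWWW
......................................++..+WWWWWWWWWWWWWWWWWWWWWWWWWWW
```

```bash
python3 -c "
from h import *
f=arm.grab_frame('wrist')[:,:,::-1];cv2.imwrite('pics/w6.png',f)
m=arm.camera_model('wrist')
bx=np.array([.409,-.2935]);a=np.radians(-64.2);X=np.array([np.cos(a),np.sin(a)]);Y=np.array([-X[1],X[0]])
for n,x,y,z in (('slot -x+y',-29,24,62),('slot -x-y',-29,-24,62),('floor -x+y',-29,24,4),('spout',14,0,76),('defl top',-29,0,116)):
  print(n,proj(m,np.r_[bx+X*x/1e3+Y*y/1e3,z/1e3]).round())
g=f[0:130:2,225:335].astype(int)
for r in g: print(''.join('P' if p[2]-p[1]>12 and p[0]>=p[1]-14 else 'O' if p[2]-p[0]>60 else 'B' if p[0]-p[2]>5 else 'W' if p.min()>150 else '+' if p.min()>110 else '.' if p.min()>60 else ' ' for p in r))
"
```

```text
slot -x+y [329.  -0.]
slot -x-y [238.  -1.]
floor -x+y [320. -36.]
spout [282.  89.]
defl top [284.  50.]
+............................................................................................................ 
............................................................................................................. 
..............................................................................................................
..............................................................................................................
..............................................................................................................
..............................................................................................................
..............................................................................................................
..............................................................................................................
..........................................................................................................
[... 5516 characters left out ...]
+++++++++...++++.O    .......+WWWWW.  
   +WWWW+......... ..+.....................................++++++++++++++++++++++...+++++WW+.........+WWWWW.  
   .WWWWW...................................................+++++++++++++++++++++...+++++WW+........++WWWW+   
    +WWWW+...................................................++++++++++++++++++++...+++++WWW.........WWWWW+   
    +WWWW+..................+...............................+++++++++++++++++++++...+++++WWW.....+..+WWWWW.   
    .WWWWW..........+......................................++++++++++++++++++++++...+++++WWW+.......+WWWWW    
     +WWWW+........++......................................++++++++++++++++++++++...+++++WWW+.......+WWWW+
```

{"fn": "move_arm", "kwargs": {"dr": [[0,0,0],[0,0,0],[0,0,0],[0,0,0],[0,0,0],[0,0,0],[0,0,0],[0,0,0]], "offset": [[-0.015,0,-0.02],[-0.05,0,-0.065],[-0.1,0,-0.128],[-0.16,0,-0.205],[-0.22,0,-0.28],[-0.28,0,-0.36],[-0.31,0,-0.4],[-0.31,0,-0.4]], "grip": [-1,-1,-1,-1,-1,-1,-1,-1]}}

```text
t: 20.95
ee_pos: [0.4465, -0.3721, 0.206]
ee_rot: [1.343, 2.154, -0.462]
contact_force: [0.4, 0.1, -0.9]
finger_gap: 0.0404
gripper_force: 30.0
```

{"fn": "move_arm", "kwargs": {"dr": [[0,0.05,0],[0,0.13,0],[0,0.21,0],[0,0.29,0],[0,0.37,0],[0,0.45,0],[0,0.53,0],[0,0.61,0],[0,0.69,0],[0,0.77,0]], "offset": [[0,0,0],[0,0,0],[0,0,0],[0,0,0],[0,0,0],[0,0,0],[0,0,0],[0,0,0],[0,0,0],[0,0,0]], "grip": [-1,-1,-1,-1,-1,-1,-1,-1,-1,-1]}}

```text
t: 21.95
ee_pos: [0.4453, -0.3724, 0.2046]
ee_rot: [1.639, 2.626, -0.045]
contact_force: [0.2, -0.0, -2.3]
finger_gap: 0.0404
gripper_force: 30.0
```

{"fn": "move_arm", "kwargs": {"dr": [[0,0.04,0],[0,0.074,0],[0,0.074,0],[0,0.074,0],[0,0.074,0]], "offset": [[0,0,0],[0,0,0],[0,0,0],[0,0,0],[0,0,0]], "grip": [-1,-1,-1,-1,-1]}}

```text
t: 22.45
ee_pos: [0.4458, -0.3715, 0.2046]
ee_rot: [-1.661, -2.666, 0.001]
contact_force: [-0.6, 0.8, -2.1]
finger_gap: 0.0403
gripper_force: 30.0
```

```bash
python3 -c "
from h import *
s=sense(3);print(s['joint_positions'].round(2))
f=arm.grab_frame('wrist')[:,:,::-1];cv2.imwrite('pics/w7.png',f)
m=arm.camera_model('wrist');np.save('w7.npy',m,allow_pickle=True)
bx=np.array([.409,-.2935]);a=np.radians(-64.2);X=np.array([np.cos(a),np.sin(a)]);Y=np.array([-X[1],X[0]])
for n,x,y,z in (('slot -x+y',-29,24,62),('slot -x-y',-29,-24,62),('floor -x+y',-29,24,4),('floor-x-y',-29,-24,4),('floor c',0,0,4),('defl top',-29,0,116)):
  print(n,proj(m,np.r_[bx+X*x/1e3+Y*y/1e3,z/1e3]).round())
g=f[0:150:2,225:335].astype(int)
for r in g: print(''.join('P' if p[2]-p[1]>12 and p[0]>=p[1]-14 else 'O' if p[2]-p[0]>60 else 'B' if p[0]-p[2]>5 else 'W' if p.min()>150 else '+' if p.min()>110 else '.' if p.min()>60 else ' ' for p in r))
"
```

```text
t 22.6 pos [ 0.446 -0.372  0.205] yaw 116.16 tilt 0.02
toolF,toolM,Fz [ 0.083 -0.359  1.367 -0.078 -0.117 -0.03  -1.367] sd [0.265 0.097 0.161 0.012 0.018 0.015 0.161]
[ 0.82  0.43 -0.32  1.91  0.18  0.82  0.87]
slot -x+y [304.  87.]
slot -x-y [258.  87.]
floor -x+y [300.  93.]
floor-x-y [261.  92.]
floor c [280. 117.]
defl top [281.  79.]
WWWWWWWWWWWWWWWWWWWWWWWWWWWWWWWWWWWWWWWWWWW+............................WWWW+.................................
WWWWWWWWWWWWWWWWWWWWWWWWWWWWWWWWWWWWWWWWWWW+.............................+WWW+................................
WWWWWWWWWWWWWWWWWWWWWWWWWWWWWWWWWWWWWWWWWWW...................................................................
WWWWWWWWWWWWWWWWWWWWWWWWWWWWWWWWWWWWWWWWWWW+..................................................................
WWWWWWWWWWWWWWWWWWWWWWWWWWWWWWWWWWWWWWWWWWW+..................................................................
WWWWWWWWWWWWWWWWWWWWWWWWWWWWWWWWWWWWWWWWWWWW+.................................................................
WWWWWWWWWWWWWWWWWWWWWWWWWWWWWWWWWWWWWWWWWWW+................................................
[... 6866 characters left out ...]
............            +WWWWWWWWW
WWWWWWWWW+        .+...................................................................             +WWWWWWWWW
WWWWWWWWW+        .+...................................................................             .WWWWWWWWW
WWWWWWWWW+        .+.....................................................+WWW+.........             .WWWWWWWWW
WWWWWWWWW+        .++...................................................+WWWWWWW.......             +WWWWWWWWW
WWWWWWWWWW        .++..................................................+WWWWWWWW.......            .WWWWWWWWWW
WWWWWWWWWW.       .++.................................................+WWWWWWWWW.......           .WWWWWWWWWWW
```

{"fn": "move_arm", "kwargs": {"dr": [[0,0,0],[0,0,0],[0,0,0],[0,0,0],[0,0,0],[0,0,0],[0,0,0]], "offset": [[-0.05,0.05,0],[-0.2,0.2,0],[-0.4,0.4,0],[-0.6,0.6,0],[-0.8,0.8,0],[-0.95,0.95,0],[-1.0,1.0,0]], "grip": [-1,-1,-1,-1,-1,-1,-1]}}

```text
t: 23.35
ee_pos: [0.6097, -0.4267, 0.2041]
ee_rot: [1.66, 2.666, 0.001]
contact_force: [-0.8, -0.5, -1.6]
finger_gap: 0.0406
gripper_force: 30.0
```

{"fn": "move_arm", "kwargs": {"dr": [[0,0,0],[0,0,0],[0,0,0],[0,0,0],[0,0,0],[0,0,0]], "offset": [[0,0.1,0.1],[0,0.12,0.3],[0,0.12,0.5],[0,0.12,0.7],[0,0.12,0.9],[0,0.12,1.0]], "grip": [-1,-1,-1,-1,-1,-1]}}

```text
t: 23.95
ee_pos: [0.6179, -0.4191, 0.082]
ee_rot: [-1.659, -2.663, 0.0]
contact_force: [0.1, -0.6, -1.9]
finger_gap: 0.0403
gripper_force: 30.0
```

{"fn": "move_arm", "kwargs": {"dr": [[0,0,0],[0,0,0],[0,0,0],[0,0,0],[0,0,0],[0,0,0],[0,0,0],[0,0,0],[0,0,0]], "offset": [[0,0,0.1],[0,0,0.2],[0,0,0.3],[0,0,0.4],[0,0,0.48],[0,0,0.54],[0,0,0.57],[0,0,0.6],[0,0,0.6]], "grip": [-1,-1,-1,-1,-1,-1,-1,-1,-1]}}

```text
t: 24.85
ee_pos: [0.6196, -0.4204, 0.0126]
ee_rot: [-1.662, -2.666, 0.0]
contact_force: [0.4, 0.6, -2.2]
finger_gap: 0.0401
gripper_force: 30.0
```

```bash
python3 -c "
from h import *
s=sense(4)"
```

```text
t 25.05 pos [ 0.62  -0.421  0.013] yaw 116.12 tilt 0.03
toolF,toolM,Fz [-0.176 -0.182  1.883 -0.11  -0.098 -0.    -1.883] sd [0.207 0.239 0.107 0.008 0.006 0.01  0.107]
```

{"fn": "move_arm", "kwargs": {"dr": [[0,0,0],[0,0,0],[0,0,0],[0,0,0],[0,0,0],[0,0,0],[0,0,0],[0,0,0],[0,0,0]], "offset": [[0,0,0.01],[0,0,0.02],[0,0,0.02],[0,0,0.02],[0,0,0.02],[0,0,0.02],[0,0,0.02],[0,0,0.02],[0,0,0.02]], "grip": [-1,-1,-1,-0.05,0.1,0.4,0.7,1,1]}}

```text
t: 25.95
ee_pos: [0.6197, -0.4204, 0.0105]
ee_rot: [1.662, 2.666, -0.0]
contact_force: [0.1, -0.3, -0.3]
finger_gap: 0.0784
gripper_force: 0.0
```

{"fn": "move_arm", "kwargs": {"dr": [[0,0,0],[0,0,0],[0,0,0],[0,0,0],[0,0,0],[0,0,0],[0,0,0]], "offset": [[0,0,0],[0,0,0],[0,0,-0.1],[0,0,-0.3],[0,0,-0.6],[0,0,-0.9],[0,0,-1.0]], "grip": [1,1,1,1,1,1,1]}}

```text
t: 26.65
ee_pos: [0.6216, -0.4214, 0.1357]
ee_rot: [1.659, 2.661, 0.0]
contact_force: [-0.3, 0.6, 0.1]
finger_gap: 0.0932
gripper_force: 0.0
```

{"fn": "move_arm", "kwargs": {"dr": [[0,0,0],[0,0,0],[0,0,0],[0,0,0],[0,0,0],[0,0,0]], "offset": [[0,0,-0.3],[-0.2,0.1,-0.6],[-0.5,0.2,-0.6],[-0.8,0.2,-0.6],[-1,0.2,-0.6],[-1,0.2,-0.6]], "grip": [1,1,1,1,1,1]}}

```text
t: 27.25
ee_pos: [0.6936, -0.5209, 0.2009]
ee_rot: [-1.665, -2.663, 0.002]
contact_force: [-0.4, 0.8, 0.4]
finger_gap: 0.0928
gripper_force: 0.0
```

```bash
python3 -c "
from h import *
s=sense(2)
T=arm.camera_model('top');S=arm.camera_model('scene')
t=arm.grab_frame('top')[:,:,::-1];c=arm.grab_frame('scene')[:,:,::-1];w=arm.grab_frame('wrist')[:,:,::-1]
for n,i in (('t9',t),('s9',c),('w9',w)): cv2.imwrite('pics/%s.png'%n,i)
def show(g,st=1):
  for r in g.astype(int): print(''.join('P' if p[2]-p[1]>14 and p[0]>=p[1]-14 else 'O' if p[2]-p[0]>60 else 'B' if p[0]-p[2]>5 else 'W' if p.min()>130 else '+' if p.min()>90 else '.' if p.min()>45 else ' ' for p in r))
show(t[262:304,226:276]); print(); 
show(c[240:300:2,305:375]);
o=cv2.imread('pics/top0.png')
for n,r,lo,hi in (('tape',(225,115,270,160),(15,60,90),(32,255,255)),('bundle',(195,205,235,240),(165,40,60),(180,255,255)),('drop',(340,232,380,265),(0,0,0),(180,255,45))):
  for g in (o,np.ascontiguousarray(t)):
    try: print(n,*blob(g,lo,hi,r)[:2])
    except Exception: print(n,'none')
"
```

```text
t 27.35 pos [ 0.694 -0.517  0.202] yaw 116.12 tilt -0.08
toolF,toolM,Fz [ 0.604 -0.128 -0.037 -0.103 -0.071  0.028  0.038] sd [0.085 0.407 0.658 0.002 0.006 0.008 0.658]
++WWWWWWWWWWWW+++.........     ....+++++WWWWWWWWWW
+++WWWWWWWWWW+++.........      ....++++++WWWWWWWWW
.++WWWW+++++++...........    .......++++++WWWWWWWW
..+++++++++++.............  .......+++++++WWWWWWWW
...++++.......................+++++++++++++WWWWWWW
............................+++++++W+++++++WWWWWWW
...........................+++++++++++++++++WWWWWW
..........................++++++++O...+++++++WWWWW
..........................++++++OOOO...++++++WWWWW
........................++WW++..OOOOO..++++++WWWWW
.......................++WW++...OOOOO...++++++WWWW
.....................+++BBBBB...OOOOOO..++++++WWWW
...................+++BBBBBBBB...OOOOO...++++++WWW
.................++++BBBBBBBBBB..OOOOOO..+++++++WW
...............++WW++BBBBBBBBBB...OOOOO...++++++WW
..............++WW++BBBBBBBBBBBB..OOOOOO...++++++W
............+++WWBBBBBBBBBBBBBBBB..OOOOO...++++++W
..........++++++BBBBBBBBBBBBBBBBB..OOOOOO..+++++++
........++++
[... 2766 characters left out ...]
WWWWWWWW
WWWW+.....+++++++++++++++++++++++++++++++++++...+WWWWWWWWWWWWWWWWWWWWW
WWWW+....++++++++++++++++++++++++++++++++++++...+WWWWWWWWWWWWWWWWWWWWW
WWW+.....+++++++++++++++++++++++++++++++++++++++++WWWWWWWWWWWWWWWWWWWW
W++......+++++++++++++++++++++++++++++++++++++++++WWWWWWWWWWWWWWWWWWWW
++.......++++++++++++++++++++++++++++++++++++++++WWWWWWWWWWWWWWWWWWWWW
++...............++++++++++++++++++++++++++++++++WWWWWWWWWWWWWWWWWWWWW
+..........................+++++++++++++++++++++WWWWWWWWWWWWWWWWWWWWWW
++......................................+++++++++WWWWWWWWWWWWWWWWWWWWW
tape [245.311 136.913] 425
tape [245.789 136.858] 331
bundle none
bundle none
drop [357.506 248.637] 168
drop [374. 232.] 3
```

```bash
python3 -c "
from h import *
a=cv2.imread('pics/scene0.png');b=cv2.imread('pics/s9.png')
for n,r,lo,hi in (('drop',(345,180,385,228),(0,0,0),(180,255,75)),('bundle',(225,270,262,297),(0,35,90),(180,255,255)),('tape',(182,205,217,240),(15,60,90),(32,255,255))):
  for g in (a,b):
    try: print(n,*blob(g,lo,hi,r)[:2])
    except Exception: print(n,'none')
T=arm.camera_model('top');t=cv2.imread('pics/t9.png')
d=cv2.absdiff(t,cv2.imread('pics/top0.png')).max(2)>40
print(proj(T,(.62,-.42,.02)),proj(T,(.474,-.501,.096)))
S=arm.camera_model('scene')
X=np.array([-.44,.898]);Y=np.array([.898,.44]);o=np.array([.6197,-.4204])
ks=[proj(S,np.r_[o+X*x+Y*y,z]) for x,y,z in ((.103,-.0195,0.018),(.103,.0195,.018),(-.047,-.0195,.018),(-.047,.0195,.018),(-.002,0,.042))]
print(np.array(ks).round())
g=b[215:285:1,225:345] if 0 else None
p=np.array(ks);x0,y0=p.min(0).astype(int)-12;x1,y1=p.max(0).astype(int)+12;print(x0,y0)
for r in b[y0:y1:2,x0:x1].astype(int): print(''.join('B' if q[0]-q[2]>15 else 'W' if q.min()>150 else '+' if q.min()>110 else '.' if q.min()>60 else ' ' for q in r))
"
```

```text
drop [366.38970588 201.08088235] 272
drop [366.5141844  201.04609929] 282
bundle [244.02  283.448] 250
bundle [243.93951613 283.39516129] 248
tape [200.96884735 221.55451713] 321
tape [203.98206278 223.39461883] 223
[311.73240989 180.58698826] [358.7175663  249.19829546]
[[280. 242.]
 [260. 238.]
 [296. 192.]
 [278. 190.]
 [282. 196.]]
247 177
WWWWWWWWWWWWWWWWWWWWWWWWWWWWWWWWWWWWWWWWWWWWWWWWWWWWWWWWWWWW
WWWWWWWWWWWWWWWWWWWWWWWWWWWWWWWWWWWWWWWWWWWWWWWWWWWWWWWWWWWW
WWWWWWWWWWWWWWWWWWWWWWWWWWWWWWWWWWWWWWWWWWWWWWWWWWWWWWWWWWWW
WWWWWWWWWWWWWWWWWWWWWWWWWWWWWWWWWWWWWWWWWWWWWWWWWWWWWWWWWWWW
WWWWWWWWWWWWWWWWWWWWWWWWWWWWWWWWWWWWWWWWWWWWWWWWWWWWWWWWWWWW
WWWWWWWWWWWWWWWWWWWWWWWWWWWWWWWWWWWWWWWWWWWWWWWWWWWWWWWWWWWW
WWWWWWWWWWWWWWWWWWWWWWWWWWWWWWWWWWWWWWWWWWWWWWWWWWWWWWWWWWWW
WWWWWWWWWWWWWWWWWWWWWWWWWWW+W++WWWWWWWWWWWWWWWWWWWWWWWWWWWWW
WWWWWWWWWWWWWWWWWWWWWWWWWW+..+W+...........++W+WWWWWWWWWWWWW
WWWWWWWWWWWWWWWWWWWWWWWWW++..+++............WBBWWWWWWWWWWWWW
WWWWWWWWWWWWWWWWWWWWWWWWW+...++......+.....++BB++WWWWWWWWWWW
WWWWWWWWWWWWWWWWWWWWWWWW+......++..++......WBBB.+WWWWWWWWWWW
WWWWWWWWWWWWWWWWWWWWWW
[... 863 characters left out ...]
WWWW++++WWWWWWWWWWWWWWWWWWWWW
+......................+WWWWWWWWWWWW++WWWWWWWWWWWWWWWWWWWWWW
......................+WWWWWWWWWWWW+.+WWWWWWWWWWWWWWWWWWWWWW
.....................+WWWWWWWWWWW++++WWWWWWWWWWWWWWWWWWWWWWW
....................+WWWWWWWWWWW+W+.+WWWWWWWWWWWWWWWWWWWWWWW
...................+WWWWWWWWWWWWW+.+WWWWWWWWWWWWWWWWWWWWWWWW
...................+WWWWWWWWWWW++++WWWWWWWWWWWWWWWWWWWWWWWWW
..................+WWWWWWWWWWWW+..WWWWWWWWWWWWWWWWWWWWWWWWWW
..................++WWWWWWWWWW+..+WWWWWWWWWWWWWWWWWWWWWWWWWW
................+WWW+......+....+WWWWWWWWWWWWWWWWWWWWWWWWWWW
................WWWWWWWWWWWWW+.+WWWWWWWWWWWWWWWWWWWWWWWWWWWW
...............+WWWWWWWWWWWW+++WWWWWWWWWWWWWWWWWWWWWWWWWWWWW
```

```bash
python3 -c "
from bench import arm
print(arm.finish_job())"
```

```text
the job is handed in; nothing more can be done
None
```

I handed the job in without a verdict coming back: the blue and pink cassettes show in the box, the white one should be beneath them, the empty chute stands released on the desk, and the tape, dropper and bundle appear unmoved.

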